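Charge the spacer feeder and set its float nut

TASK

Charge the spacer feeder: using the crank, tip its cup until all six spacers have dropped into the blue tray, then stand the cup fully upright again. Then screw the knurled brass nut down until it bottoms out, back it off a quarter turn so that the tray can float, and finish while still holding the nut there between the fingers, without letting go. Leave the bottle, the case and the screwdriver where they are.

Things in the scene. Friction and masses are not known exactly. Their poses are not given: they have to be found in the camera images.
- feeder: Grey bench feeder, fixed. Origin on the bench below the cup's pivot; z up, x from cup to the long end of the blue tray, y to the crank side. Pivot along y, 135 mm above the bench, held by two posts (12 mm thick, 150 mm high) at y = +-76 mm. Tray 220 x 130 mm centred at x = 60 mm, rim 66 mm above the bench. Nut column at x = 30, y = -155 mm.
- cup (a joint): Angle of the tipping cup about its pivot: 0 = upright against a stop, growing as the mouth tips towards feeder +x over the tray, stop at 2.5 rad. Stiff pivot (0.08 N m friction): it stays where it is left. The spacers slide out well beyond horizontal; 2.4 rad empties it.
- cup_mouth (a point): Centre of the mouth of the aluminium cup (90 mm high, 58 mm outside diameter at the foot, 72 mm at the mouth, wall 4 mm), 45 mm above the pivot when upright. Its frame turns with the cup; z points out of the mouth.
- crank_grip (a point): Middle of the crank's round black grip, 12 mm diameter, 52 mm long, parallel to the pivot, at feeder y = 119 mm; arm at its inner end. It swings at 60 mm radius: 57 mm to feeder -x of and 19 mm above the pivot with the cup upright, over the top to 57 mm on the +x side, 19 mm above, at 2.5 rad. Pinched from above it turns between the fingers.
- thread (a joint): Turn of the knurled nut on its thread, rad: 0 = bottomed out (hard stop), growing as it is unscrewed, anticlockwise seen from above; right-hand thread, so clockwise tightens. Starts 1.8 to 3.0 rad from the bottom. Thread friction 0.06 N m; it stays where it is left.
- nut: Brass knurled nut, vertical axis, 45 mm diameter, 30 mm high, black radial mark on top. Origin at the centre of its underside, 85 mm above the bench when bottomed out, rising 4 mm per turn unscrewed; frame turns with it. Below it the column is 28 mm across down to 42 mm above the bench, so fingertips may reach below the nut. It cannot come off.
- tray_floor (a point): Centre of the blue tray's inner floor, 30 mm above the bench; axes as the feeder's. The inside measures 212 mm along x by 122 mm along y, walls 36 mm above the floor.
- spacer0: Copper-coloured round spacer, 14 mm diameter, 14 mm high, 15 g; origin at the centre of one end face. Starts in the cup.
- spacer1: Copper-coloured round spacer, 14 mm diameter, 14 mm high, 15 g; origin at the centre of one end face. Starts in the cup.
- spacer2: Copper-coloured round spacer, 14 mm diameter, 14 mm high, 15 g; origin at the centre of one end face. Starts in the cup.
- spacer3: Copper-coloured round spacer, 14 mm diameter, 14 mm high, 15 g; origin at the centre of one end face. Starts in the cup.
- spacer4: Copper-coloured round spacer, 14 mm diameter, 14 mm high, 15 g; origin at the centre of one end face. Starts in the cup.
- spacer5: Copper-coloured round spacer, 14 mm diameter, 14 mm high, 15 g; origin at the centre of one end face. Starts in the cup.
- bottle: Bystander: closed white plastic bottle with blue cap, 60 mm diameter, 130 mm high, origin under its centre.
- case: Bystander: closed black case, 110 x 80 x 35 mm, origin under its centre.
- driver: Bystander: screwdriver with blue handle, 170 mm long, lying on the bench, origin under its middle.

How it is judged:
By the outcome, as a careful person would: the job done as asked, in the order asked, and still so for the second after the job is handed in, while the arm keeps its last pose, push and grip.
It also fails if it takes over 64 s, if anything falls off the work surface, if the arm or the gripper's body presses on something with over 40 N, if the wrist force passes 120 N, or if a joint passes its speed limit or range.

ROBOT

A 7-joint arm with a two-finger parallel gripper is mounted at the origin on the work surface. World frame = base frame: x ahead of the robot, y to its left, z up, the work surface at z = 0. Lengths are in m, angles in rad, forces in N, time in s.
With the tool pointing down it reaches from about 0.4 to 0.875 m from the base axis. Payload 19.3 kg.
Tool frame: the origin (TCP) lies at the very end of the fingers, on their centre line; the grasp point (between the pads) lies 19 mm behind it; z points along the fingers, y is the direction in which the jaws open and shut (so a half turn about z gives the same grasp; the last joint's range is limited). The gripper opens to 85 mm and grips with 20 to 120 N. Pads are 22 mm wide; open, the fingers measure 114 mm over their backs; the gripper's body (76 mm by 85 mm) begins 54 mm behind the grasp point. The pads swing forward as they close: fully open they stand 13 mm farther back than shut.
Start: joints at [1.056, 0.521, -0.036, 1.599, 0.021, 1.021, -0.113], TCP at [0.269, -0.564, 0.231] pointing down, gripper open.
Joint ranges: [-2.91, 2.91], [-0.3, 2.13], [-1.5, 1.42], [0.17, 2.43], [-1.26, 4.41], [0.16, 1.93], [-2.52, 2.52]. Speed limits (rad/s): [1.89, 1.89, 2.39, 2.39, 3.01, 3.01, 3.01].

INTERFACE

Orientations are given as [roll, pitch, yaw] about the fixed x, y, z axes, in that order (R = Rz(yaw) Ry(pitch) Rx(roll)).
In Python, from workcell import bot, vision, job_done gives the robot as it stands.
- The arm moves only by the tool arm_command, never from a script. Its arguments are lists of equal length, an entry for each row: "gripper": the finger opening in cm, from 0 to 8.54; "slide": the shift along the tool's x, y, z in cm, a list of three; "turn": the turn, a rotation vector about the tool's x, y, z in degrees, a list of three. A call has 1 to 5 rows; each row is the pose to reach, as a shift and turn from the pose commanded when the call began, along the tool's axes at that moment; what a row does not reach only later rows make up. A row lasts 1/8 s, in which the tool goes at most 62.5 mm and 10.7 degrees, less where a joint would pass 70% of its speed; a pose out of reach is approached as far as the arm can. A call with a gripper value outside its range is refused whole. The fingers move at their own pace and stop on an object; "force" is the grip in N (left out, the last holds). Time passes only in rows, so rows that repeat a pose let the fingers close. It gives the time, the measured TCP pose, the force and the opening at its end, in the units of the state.
- bot.observe(): the state, without advancing time (a new reading comes with each control period).
- vision.grab_frame(name): name is "scene" or "top" or "wrist"; returns the picture (384x512x3 uint8, blue, green, red); there is no depth.
- vision.camera_model(name): a dict with "mtx" (3x3 intrinsics, pixels), "T" (4x4, takes a point from camera to world coordinates). Camera axes: x right, y down, z forward; pixel columns grow to the right and rows downward; lengths in m; the calibration is good to about 2 mm. The wrist camera is an equidistant fisheye: a pixel r from the principal point sees the ray r / f radians off the axis. A picture is of the moment at which its call begins: read the wrist's pose just before it. camera_model takes no time and is no camera call; for the wrist camera it gives the pose at the moment of the call.
- job_done(): hands the job in, once; it reports no verdict.
The state is a dict: "clock": time; "qpos": joint angles; "qd": joint speeds; "joint_efforts": joint torques, N m; "position": TCP position; "tool_rot": TCP orientation; "force": force on the tool from outside, world axes, zero at the start; "moment": the same for the moment, N m; "grip_width": finger opening in m.
Only numpy, scipy, OpenCV 4.12 (cv2) and the standard library are available. Lean on these libraries where they do the work, as an engineer would, in place of code of your own. Each camera call takes 0.05 s, during which the arm holds its last target. There are 200 camera calls.

## Working session

There is one attempt and no reset: what is moved stays moved. The work goes in short steps, Python scripts to look and compute and a tool call to move; the robot and the scene stay as the last step left them, time stands still between calls to the robot, and variables do not carry over. Pictures are saved under pics/ and viewed, about 8 in all and at most 12, crops included, and the job is handed in when it is done.

Besides the shell and the picture viewer there is one more tool, called after "Call:" as name(argument=value, ...), one argument or row to a line, values as JSON. arm_command: Moves the arm, as the interface text tells. Its arguments: {"type":"object","properties":{"gripper":{"type":"array","items":{"type":"number"}},"slide":{"type":"array","items":{"type":"array","items":{"type":"number"}}},"turn":{"type":"array","items":{"type":"array","items":{"type":"number"}}},"force":{"type":"number"}},"required":["gripper","slide","turn"]}

```bash
ls; mkdir -p pics; python3 - <<'E'
from workcell import bot, vision
import cv2,numpy as np
s=bot.observe(); print({k:np.round(v,3) for k,v in s.items()})
a=vision.grab_frame("scene"); b=vision.grab_frame("top")
cv2.imwrite("pics/scene0.png",a);cv2.imwrite("pics/top0.png",b)
for n in("scene","top","wrist"):
    m=vision.camera_model(n);print(n,np.round(m["mtx"],2).tolist(),np.round(m["T"],3).tolist())
cv2.imwrite("pics/both0.png",np.vstack([a,b])[:,:] if 0 else cv2.resize(np.hstack([a,b]),(1024,384)))
E
```

```text
pics
{'clock': np.float64(0.0), 'qpos': array([ 1.056,  0.522, -0.036,  1.6  ,  0.021,  1.021, -0.113]), 'qd': array([ 0.   ,  0.001,  0.   , -0.   ,  0.001,  0.001, -0.   ]), 'joint_efforts': array([ 0.0000e+00, -9.2712e+01,  1.9790e+00, -3.6994e+01,  1.8000e-02,
        8.0000e-03,  0.0000e+00]), 'position': array([ 0.269, -0.564,  0.231]), 'tool_rot': array([-3.14 ,  0.   ,  0.445]), 'force': array([-0.581, -0.144, -0.168]), 'moment': array([-0.013, -0.03 ,  0.011]), 'grip_width': np.float64(0.085)}
scene [[379.96, 0.0, 257.15], [0.0, 379.96, 190.89], [0.0, 0.0, 1.0]] [[0.743, 0.38, -0.551, 1.02], [0.669, -0.423, 0.611, -0.623], [-0.001, -0.823, -0.569, 0.711], [0.0, 0.0, 0.0, 1.0]]
top [[418.2, 0.0, 260.6], [0.0, 418.2, 196.71], [0.0, 0.0, 1.0]] [[-0.028, -0.99, 0.135, 0.314], [-1.0, 0.028, -0.004, 0.004], [0.0, -0.135, -0.991, 1.158], [0.0, 0.0, 0.0, 1.0]]
wrist [[297.32, 0.0, 261.38], [0.0, 297.32, 188.08], [0.0, 0.0, 1.0]] [[0.429, -0.872, -0.236, 0.329], [-0.903, -0.415, -0.111, -0.536], [-0.001, 0.261, -0.965, 0.374], [0.0, 0.0, 0.0, 1.0]]
```

View pics/scene0.png

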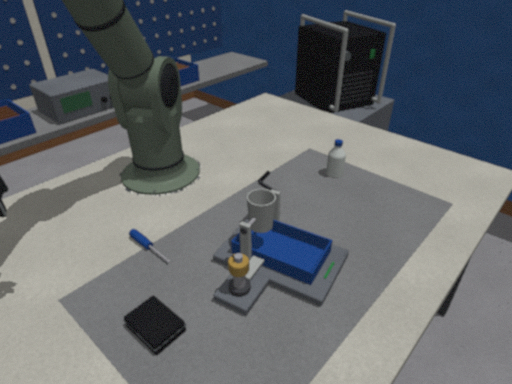

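View pics/top0.png

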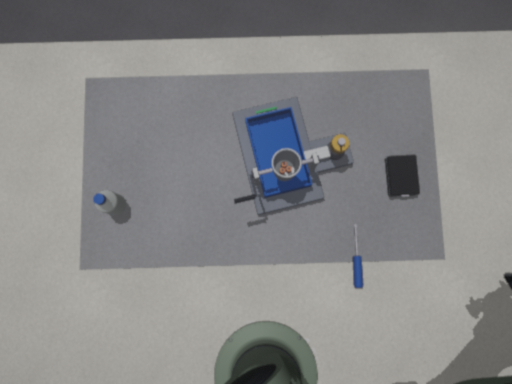

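Scene picture: nut at about (238,262), cup (262,205), black grip (266,180). Top picture: nut (340,143), cup (286,163), grip (245,199), blue tray around (278,150), with feeder +x pointing up and slightly left. Next I'll measure these from the two views.

```bash
cat > h.py <<'E'
import numpy as np,cv2
from scipy.spatial.transform import Rotation as R
from workcell import bot,vision
def ray(n,uv,m=None):
    m=m or vision.camera_model(n);K=m["mtx"];T=np.array(m["T"])
    x=(uv[0]-K[0][2])/K[0][0];y=(uv[1]-K[1][2])/K[1][1]
    if n=="wrist":
        r=np.hypot(x,y);s=np.sin(r)/max(r,1e-9);d=np.array([x*s,y*s,np.cos(r)])
    else: d=np.array([x,y,1.])
    d=T[:3,:3]@d;return T[:3,3],d/np.linalg.norm(d)
def plane(n,uv,z,m=None):
    o,d=ray(n,uv,m);return o+d*(z-o[2])/d[2]
def tri(rays):
    A=np.zeros((3,3));b=np.zeros(3)
    for o,d in rays:
        P=np.eye(3)-np.outer(d,d);A+=P;b+=P@o
    p=np.linalg.solve(A,b);return p,[np.linalg.norm((np.eye(3)-np.outer(d,d))@(p-o)) for o,d in rays]
def proj(n,p,m=None):
    m=m or vision.camera_model(n);T=np.array(m["T"]);K=np.array(m["mtx"]);c=T[:3,:3].T@(np.asarray(p)-T[:3,3])
    if n=="wrist":
        r=np.hypot(c[0],c[1]);t=np.arctan2(r,c[2])/max(r,1e-9);return K[:2,2]+K[0,0]*t*c[:2]
    return K[:2,2]+K[0,0]*c[:2]/c[2]
def blobs(img,mask,box,minA=8):
    x0,y0,x1,y1=box;mm=np.zeros_like(mask);mm[y0:y1,x0:x1]=mask[y0:y1,x0:x1]
    n,l,st,ce=cv2.connectedComponentsWithStats(mm.astype(np.uint8))
    out=[]
    for i in range(1,n):
        if st[i,4]>=minA:
            c,s,a=cv2.minAreaRect(np.argwhere(l==i)[:,::-1].astype(np.float32));out.append((st[i,4],np.round(ce[i],1),np.round(cv2.boxPoints((c,s,a)),1).tolist()))
    return sorted(out,key=lambda t:-t[0])
E
python3 - <<'E'
from h import *
a=cv2.imread("pics/scene0.png");b=cv2.imread("pics/top0.png")
for n,i,boxg,boxn,boxt in(("scene",a,(250,160,290,195),(215,245,260,300),(210,215,340,290)),("top",b,(225,185,262,210),(325,125,360,160),(235,100,320,205))):
    h=cv2.cvtColor(i,cv2.COLOR_BGR2HSV)
    print(n,"grip",blobs(i,i.max(2)<60,boxg)[:2])
    print("nut",blobs(i,(h[...,0]>10)&(h[...,0]<30)&(h[...,1]>110),boxn)[:2])
    print("tray",blobs(i,(h[...,0]>100)&(h[...,0]<125)&(h[...,1]>150),boxt)[:1])
c=lambda i,x,y,w,h,s:cv2.resize(i[y:y+h,x:x+w],None,fx=s,fy=s,interpolation=cv2.INTER_CUBIC)
cv2.imwrite("pics/crop.png",np.hstack([c(a,205,160,140,150,2.8),c(b,230,90,140,150,2.8)]))
E
```

```text
scene grip [(np.int32(59), array([263.7, 180. ]), [[257.79998779296875, 173.1999969482422], [268.0, 171.89999389648438], [270.0, 188.0], [259.79998779296875, 189.3000030517578]])]
nut [(np.int32(294), array([238.2, 266.2]), [[227.0, 257.5], [247.3000030517578, 254.3000030517578], [250.39999389648438, 274.3999938964844], [230.10000610351562, 277.5]])]
tray [(np.int32(2984), array([291.2, 250.7]), [[242.0, 259.3999938964844], [257.79998779296875, 214.5], [332.6000061035156, 240.89999389648438], [316.70001220703125, 285.79998779296875]])]
top grip [(np.int32(48), array([245.1, 198.5]), [[234.6999969482422, 200.0], [253.89999389648438, 194.6999969482422], [254.6999969482422, 197.5], [235.5, 202.8000030517578]])]
nut [(np.int32(155), array([339.1, 143.7]), [[328.5, 143.5], [340.0, 132.0], [351.0, 143.0], [339.5, 154.5]])]
tray [(np.int32(1789), array([272.7, 137.7]), [[245.60000610351562, 119.4000015258789], [291.0, 108.0], [303.5, 158.10000610351562], [258.1000061035156, 169.5]])]
```

View pics/crop.png

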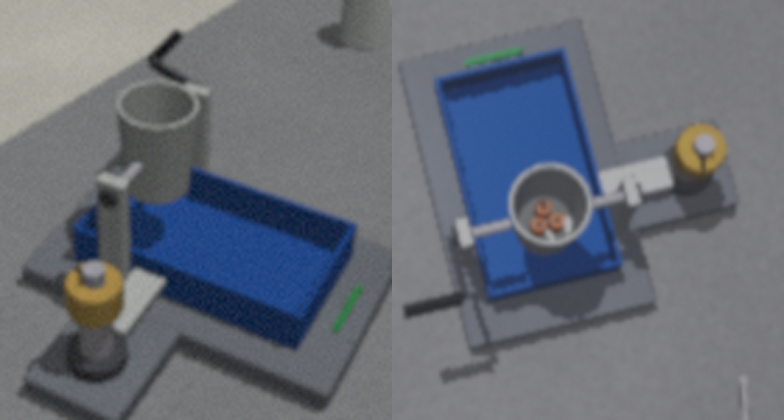

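Crop picture: the grip ends sit at scene (269,173)/(259,182) and top (235,200)/(255,196). The nut top centre is at scene ≈(238.6,260.7) and top (340,144), with a grey stud sticking up through the nut. The tray rim corners are clear in the top view.

```bash
cat > pose.py <<'E'
from h import *
S=lambda x,y:(205+x/2.8,160+y/2.8)
T=lambda x,y:(230+(x-392)/2.8,90+y/2.8)
if __name__=="__main__":
    for n,s,t in(("grip_out",S(180,36),T(406,309)),("grip_in",S(152,62),T(462,298)),("nut_top",S(94,282),T(700,151)),("mouth",S(158,105),T(550,206)),("tray far+y",S(193,172),T(490,296)),("tray far -y",S(355,228),T(438,84)),("tray near",S(296,285+5),T(562,52))):
        p,e=tri([ray("scene",s),ray("top",t)]);print(n,np.round(p,4),np.round(e,4))
    r=[plane("top",T(*c),0.066) for c in((438,84),(562,52),(617,268),(490,296))]
    print(np.round(r,4)); c=np.mean(r,0);ax=(r[0]+r[1]-r[2]-r[3])[:2];yaw=np.arctan2(ax[1],ax[0]);print("len",np.linalg.norm(ax)/2,np.linalg.norm((r[0]+r[3]-r[1]-r[2])[:2])/2)
    u=np.array([np.cos(yaw),np.sin(yaw)]);v=np.array([-u[1],u[0]]);o=c[:2]-.06*u
    print("yaw",np.degrees(yaw),"origin",o)
    for n,x,y,z in(("grip",-.057,.119,.154),("nuttop",.03,-.155,.116),("mouth",0,0,.18)):
        p=np.r_[o+x*u+y*v,z];print(n,np.round(p,4),proj("scene",p),proj("top",p))
E
python3 pose.py
```

```text
grip_out [0.445  0.0626 0.1534] [0.0014 0.0014]
grip_in [0.453  0.0134 0.1504] [0.0006 0.0006]
nut_top [ 0.5885 -0.2075  0.1123] [0.0012 0.0012]
mouth [ 0.5273 -0.0636  0.1763] [0.0014 0.0014]
tray far+y [0.4867 0.0029 0.0371] [0.0235 0.0235]
tray far -y [0.6776 0.0334 0.0596] [0.0028 0.0028]
tray near [ 0.6966 -0.0866  0.0853] [0.002 0.002]
[[ 0.6732  0.0314  0.066 ]
 [ 0.7019 -0.0895  0.066 ]
 [ 0.4886 -0.1333  0.066 ]
 [ 0.4653 -0.0126  0.066 ]]
len 0.21514061705491902 0.1235395939421034
yaw 11.781662189538267 origin [ 0.52352685 -0.06325092]
grip [0.4434 0.0416 0.154 ] [263.34861375 175.57386168] [243.26454041 200.29258776]
nuttop [ 0.5845 -0.2089  0.116 ] [236.23320149 259.01312917] [340.51359878 144.71866497]
mouth [ 0.5235 -0.0633  0.18  ] [259.7539313  195.64811413] [286.01292238 164.37318762]
```

```bash
cat >> h.py <<'E'
O=np.array([.526,-.0635]);YAW=np.radians(12)
def F(x,y,z):
    c,s=np.cos(YAW),np.sin(YAW);return np.array([O[0]+c*x-s*y,O[1]+s*x+c*y,z])
def rel(p,yawdeg,s=None):
    s=s or bot.observe();A=R.from_euler("xyz",s["tool_rot"]);B=R.from_euler("xyz",[np.pi,0,np.radians(yawdeg)])
    return np.round(A.inv().apply(np.asarray(p)-s["position"])*100,2),np.round((A.inv()*B).as_rotvec(degrees=True),1)
E
python3 - <<'E'
from h import *
p=F(-.057,.122,.25);print(p,rel(p,102))
E
```

```text
[0.44488036 0.04398304 0.25      ] (array([ 42.06, -47.3 ,  -1.88]), array([ -0.1,  -0. , -76.5]))
```

Call:
arm_command(
  gripper=[6, 6, 6, 6, 6],
  slide=[
    [4, -4.5, -3],
    [8, -9, -5],
    [12, -13.5, -5],
    [16, -18, -5],
    [20, -22.5, -5],
  ],
  turn=[
    [0, 0, -7.3],
    [0, 0, -14.6],
    [0, 0, -22],
    [0, 0, -29.3],
    [0, 0, -36.5],
  ],
)

```text
clock: 0.72
position: [0.3528, -0.273, 0.2813]
tool_rot: [3.141, 0.0, 1.086]
force: [1.5, 0.3, 0.4]
grip_width: 0.0601
```

```bash
python3 - <<'E'
from h import *
s=bot.observe();print(s["clock"],s["qpos"],s["position"],s["tool_rot"]);p=F(-.057,.122,.25);print(p,rel(p,102))
E
```

```text
0.725 [ 0.78103027  0.18557389 -0.29344278  1.97159324  0.06400031  0.99294685
 -0.02741619] [ 0.35277985 -0.27301483  0.28132115] [3.14141484e+00 2.04619873e-04 1.08601428e+00]
[0.44488036 0.04398304 0.25      ] (array([32.34, -6.62,  3.12]), array([  0. ,   0. , -39.8]))
```

Call:
arm_command(
  gripper=[6, 6, 6, 6, 6],
  slide=[
    [5.5, -1.3, 0],
    [11, -2.6, 0],
    [17, -3.6, 1],
    [23, -4.7, 2],
    [28, -5.7, 3],
  ],
  turn=[
    [0, 0, -8],
    [0, 0, -16],
    [0, 0, -24],
    [0, 0, -32],
    [0, 0, -39.8],
  ],
)

```text
clock: 1.35
position: [0.4341, 0.0011, 0.2511]
tool_rot: [3.141, -0.0, 1.782]
force: [0.6, 0.3, 0.5]
grip_width: 0.0601
```

```bash
python3 - <<'E'
from h import *
s=bot.observe();print(s["clock"],s["qpos"],s["position"],s["tool_rot"]);p=F(-.057,.122,.22);print(p,rel(p,102))
m=vision.camera_model("wrist");i=vision.grab_frame("wrist");cv2.imwrite("pics/w1.png",i)
for q in(F(-.057,.093,.154),F(-.057,.145,.154)): print(proj("wrist",q,m))
E
```

```text
1.35 [ 0.38078292  0.23211205 -0.6047261   2.02733387  0.16402384  0.92825813
 -0.09932371] [0.43410239 0.00111244 0.25109444] [ 3.14115796e+00 -5.74123592e-05  1.78156238e+00]
[0.44488036 0.04398304 0.22      ] (array([3.97, 1.95, 3.11]), array([ 0. , -0. ,  0.1]))
[284.27909002 176.14631646]
[285.13565327 113.05391264]
```

View pics/w1.png

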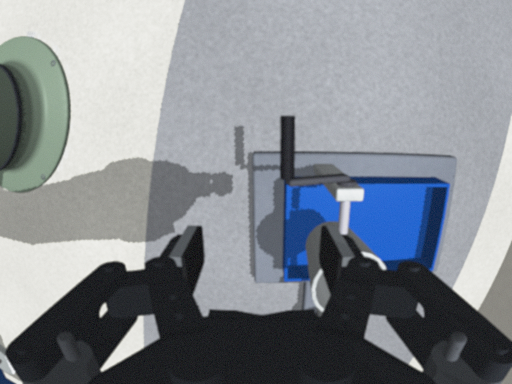

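Wrist picture: the grip runs from (288,116) to (288,178), against a prediction of (285,113)–(284,176). So the feeder sits about 3 mm further in +x and 2 mm in −y than assumed. I'll correct for that and descend onto the grip.

```bash
sed -i 's/^O=.*;YAW/O=np.array([.529,-.065]);YAW/' h.py; python3 - <<'E'
from h import *
i=cv2.imread("pics/w1.png")
p,e=tri([ray("wrist",(288,147)),ray("top",(245.1,198.4)),ray("scene",(264.3,177.5))]);print("grip",p,e,F(-.057,.119,.154))
print(rel(F(-.057,.122,.135),102))
E
```

```text
grip [0.4485014  0.04125469 0.14940537] [np.float64(0.004531881952853172), np.float64(0.004043726859760493), np.float64(0.001102899184585432)] [0.4485041 0.0395486 0.154    ]
(array([ 3.17,  2.03, 11.55]), array([ 0.1, -0.2,  0.8]))
```

Call:
arm_command(
  gripper=[6, 6, 6, 6, 6],
  slide=[
    [3.1, 2.0, 2],
    [3.1, 2.0, 5],
    [3.1, 2.0, 8],
    [3.1, 2.0, 8],
    [3.1, 2.0, 8],
  ],
  turn=[
    [0, 0, 0.7],
    [0, 0, 0.7],
    [0, 0, 0.7],
    [0, 0, 0.7],
    [0, 0, 0.7],
  ],
)

```text
clock: 2.02
position: [0.4474, 0.0334, 0.1722]
tool_rot: [3.141, 0.0, 1.764]
force: [-0.1, -0.4, 0.2]
grip_width: 0.0602
```

```bash
python3 - <<'E'
from h import *
s=bot.observe();print(s["position"],s["qpos"],rel(F(-.057,.122,.135),102))
m=vision.camera_model("wrist");i=vision.grab_frame("wrist");cv2.imwrite("pics/w2.png",i)
for q in(F(-.057,.093,.154),F(-.057,.145,.154)): print(proj("wrist",q,m))
print(blobs(i,i.max(2)<60,(180,20,350,290),60)[:3])
E
```

```text
[0.44743345 0.03339911 0.17218015] [ 0.25781161  0.37672146 -0.57514285  2.08442562  0.29541667  0.75812423
 -0.30873126] (array([0.88, 0.22, 3.72]), array([ 0. ,  0. , -0.9]))
[264.93968934 254.51479163]
[263.69831045 170.48576423]
[(np.int32(3143), array([292.4, 235.5]), [[213.5, 211.5], [262.0, 163.0], [368.5, 269.5], [320.0, 318.0]]), (np.int32(1005), array([191.7, 261.3]), [[176.8000030517578, 288.5], [186.60000610351562, 224.89999389648438], [207.5, 228.1999969482422], [197.6999969482422, 291.70001220703125]])]
```

View pics/w2.png

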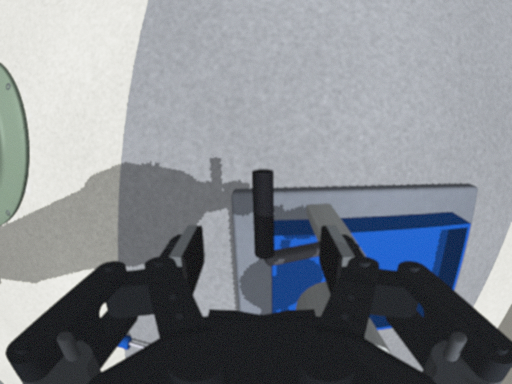

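Wrist picture: the grip runs from (262,171) to (264,258), within 2–3 px of the prediction and centred between the fingers. Descending and closing.

Call:
arm_command(
  gripper=[6, 6, 6, 0.8, 0.8],
  slide=[
    [0.7, 0.2, 1.5],
    [0.8, 0.2, 3.0],
    [0.8, 0.2, 3.7],
    [0.8, 0.2, 3.7],
    [0.8, 0.2, 3.7],
  ],
  turn=[
    [0, 0, -0.9],
    [0, 0, -0.9],
    [0, 0, -0.9],
    [0, 0, -0.9],
    [0, 0, -0.9],
  ],
  force=30,
)

```text
clock: 2.7
position: [0.4476, 0.0416, 0.1345]
tool_rot: [3.141, -0.0, 1.78]
force: [0.4, 0.2, -0.2]
grip_width: 0.0241
```

```bash
python3 - <<'E'
from h import *
s=bot.observe();print(s["clock"],s["position"],s["force"],s["grip_width"],rel(F(-.057,.122,.135),102))
# pivot circle rows in tool axes (cm): tool y=feeder x, z down
f0=161.6
for d in range(10,145,10):
    a=np.radians(f0-d);print(d,np.round([6*(np.cos(a)-np.cos(np.radians(f0))),-6*(np.sin(a)-np.sin(np.radians(f0)))],2))
E
```

```text
2.7 [0.4476335  0.04159224 0.13447107] [ 0.40044346  0.18042377 -0.23065306] 0.02405859071156633 (array([ 0.08,  0.04, -0.05]), array([ 0., -0., -0.]))
10 [ 0.42 -0.96]
20 [ 0.99 -1.83]
30 [ 1.71 -2.59]
40 [ 2.55 -3.22]
50 [ 3.48 -3.68]
60 [ 4.49 -3.98]
70 [ 5.53 -4.1 ]
80 [ 6.57 -4.04]
90 [ 7.59 -3.8 ]
100 [ 8.55 -3.38]
110 [ 9.42 -2.81]
120 [10.18 -2.09]
130 [10.8  -1.25]
140 [11.27 -0.31]
```

Call:
arm_command(
  gripper=[0.8, 0.8, 0.8, 0.8, 0.8],
  slide=[
    [0, 0, 0],
    [0, 0, 0],
    [0, 0.2, -0.48],
    [0, 0.42, -0.96],
    [0, 0.7, -1.4],
  ],
  turn=[
    [0, 0, 0],
    [0, 0, 0],
    [0, 0, 0],
    [0, 0, 0],
    [0, 0, 0],
  ],
)

```text
clock: 3.32
position: [0.4528, 0.0427, 0.1482]
tool_rot: [-3.138, 0.0, 1.78]
force: [-11.0, 0.7, 1.9]
grip_width: 0.0109
```

```bash
cat > st.py <<'E'
from h import *
s=bot.observe();c,q=np.cos(YAW),np.sin(YAW);p=s["position"];d=p[:2]-O;x,y=c*d[0]+q*d[1],-q*d[0]+c*d[1]
print("t",s["clock"],"feeder xyz mm",np.round([1e3*x,1e3*y,1e3*p[2]+19],1),"r",np.round(1e3*np.hypot(x,p[2]+.019-.135),1),"cup deg",np.round(161.6-np.degrees(np.arctan2(p[2]+.019-.135,x)),1),"F",np.round(s["force"],1),"M",np.round(s["moment"],2),"w",np.round(s["grip_width"],4),"yaw",np.round(np.degrees(s["tool_rot"][2]),1),"q",np.round(s["qpos"],2))
E
python3 st.py
```

```text
t 3.325 feeder xyz mm [-52.1 121.2 167.2] r 61.3 cup deg 13.3 F [-11.    0.7   1.9] M [0.05 2.5  0.04] w 0.0109 yaw 102.0 q [ 0.22  0.43 -0.56  2.09  0.34  0.72 -0.35]
```

Call:
arm_command(
  gripper=[0.8, 0.8, 0.8, 0.8, 0.8],
  slide=[
    [0, 0.2, -0.43],
    [0, 0.9, -1.19],
    [0, 1.75, -1.82],
    [0, 2.68, -2.28],
    [0, 3.69, -2.58],
  ],
  turn=[
    [0, 0, 0],
    [0, 0, 0],
    [0, 0, 0],
    [0, 0, 0],
    [0, 0, 0],
  ],
)

```text
clock: 3.95
position: [0.49, 0.0508, 0.1748]
tool_rot: [-3.141, 0.0, 1.78]
force: [-7.5, 1.9, -0.3]
grip_width: 0.0108
```

```bash
python3 st.py
```

```text
t 3.95 feeder xyz mm [-14.  121.4 193.8] r 60.4 cup deg 58.2 F [-7.5  1.9 -0.3] M [0.17 1.64 0.09] w 0.0108 yaw 102.0 q [ 0.21  0.44 -0.57  1.98  0.32  0.82 -0.32]
```

Call:
arm_command(
  gripper=[0.8, 0.8, 0.8, 0.8, 0.8],
  slide=[
    [0, 1.0, -0.12],
    [0, 1.85, -0.08],
    [0, 2.65, 0.06],
    [0, 3.35, 0.28],
    [0, 4.0, 0.6],
  ],
  turn=[
    [0, 0, 0],
    [0, 0, 0],
    [0, 0, 0],
    [0, 0, 0],
    [0, 0, 0],
  ],
)

```text
clock: 4.58
position: [0.5294, 0.0591, 0.1682]
tool_rot: [-3.141, -0.0, 1.78]
force: [-6.3, 0.7, 4.0]
grip_width: 0.0109
```

```bash
python3 st.py
```

```text
t 4.575 feeder xyz mm [ 26.2 121.3 187.2] r 58.4 cup deg 98.2 F [-6.3  0.7  4. ] M [ 0.21  1.65 -0.03] w 0.0109 yaw 102.0 q [ 0.18  0.5  -0.55  1.88  0.34  0.85 -0.33]
```

Call:
arm_command(
  gripper=[0.8, 0.8, 0.8, 0.8, 0.8],
  slide=[
    [0, 0.4, 0.2],
    [0, 0.82, 0.5],
    [0, 1.2, 0.85],
    [0, 1.57, 1.22],
    [0, 1.9, 1.63],
  ],
  turn=[
    [0, 0, 0],
    [0, 0, 0],
    [0, 0, 0],
    [0, 0, 0],
    [0, 0, 0],
  ],
)

```text
clock: 5.2
position: [0.5482, 0.0632, 0.1517]
tool_rot: [-3.141, -0.0, 1.78]
force: [-5.5, 2.7, 6.1]
grip_width: 0.0108
```

```bash
python3 st.py
```

```text
t 5.2 feeder xyz mm [ 45.4 121.4 170.7] r 57.7 cup deg 123.4 F [-5.5  2.7  6.1] M [0.35 1.42 0.06] w 0.0108 yaw 102.0 q [ 0.16  0.55 -0.53  1.85  0.37  0.84 -0.34]
```

Call:
arm_command(
  gripper=[0.8, 0.8, 0.8, 0.8, 0.8],
  slide=[
    [0, 0.3, 0.42],
    [0, 0.57, 0.85],
    [0, 0.8, 1.33],
    [0, 0.8, 1.37],
    [0, 0.8, 1.37],
  ],
  turn=[
    [0, 0, 0],
    [0, 0, 0],
    [0, 0, 0],
    [0, 0, 0],
    [0, 0, 0],
  ],
)

```text
clock: 5.82
position: [0.5559, 0.0648, 0.1381]
tool_rot: [-3.141, -0.0, 1.78]
force: [-4.4, 3.2, 1.2]
grip_width: 0.0106
```

```bash
python3 st.py; python3 - <<'E'
from h import *
a=vision.grab_frame("scene");b=vision.grab_frame("top");w=vision.grab_frame("wrist")
c=lambda i,x,y,w,h,s:cv2.resize(i[y:y+h,x:x+w],None,fx=s,fy=s,interpolation=cv2.INTER_CUBIC)
cv2.imwrite("pics/tip.png",np.vstack([np.hstack([c(a,205,160,140,130,2.8),c(b,230,90,140,130,2.8)]),c(w,180,150,332,90,784/332)]))
E
```

```text
t 5.825 feeder xyz mm [ 53.3 121.4 157.1] r 57.7 cup deg 139.1 F [-4.4  3.2  1.2] M [0.57 0.99 0.06] w 0.0106 yaw 102.0 q [ 0.15  0.58 -0.52  1.84  0.38  0.82 -0.35]
```

View pics/tip.png

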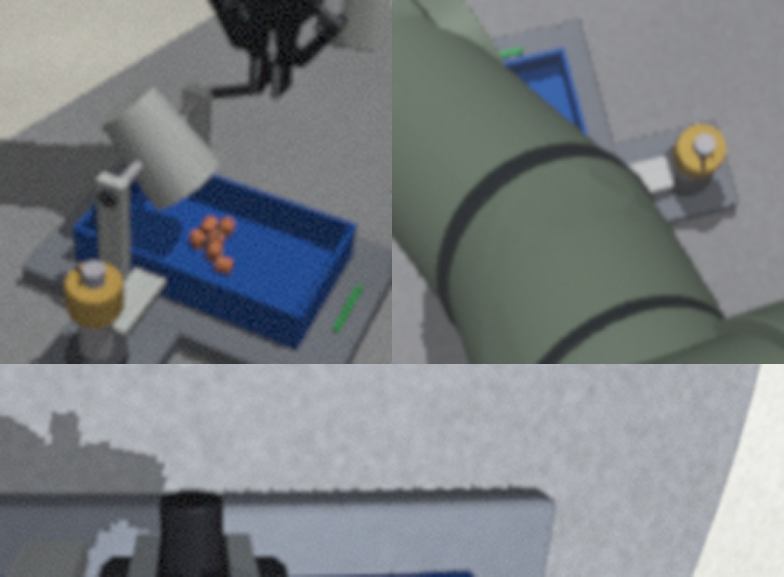

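Tip picture: the cup is tipped well past horizontal, with a cluster of copper spacers in the tray around (213,240). I'll nudge further toward the stop and zoom in to count them.

Call:
arm_command(
  gripper=[0.8, 0.8, 0.8, 0.8],
  slide=[
    [0, 0.08, 0.2],
    [0, 0.1, 0.3],
    [0, 0.1, 0.3],
    [0, 0.1, 0.3],
  ],
  turn=[
    [0, 0, 0],
    [0, 0, 0],
    [0, 0, 0],
    [0, 0, 0],
  ],
)

```text
clock: 6.48
position: [0.557, 0.065, 0.1353]
tool_rot: [3.141, -0.0, 1.78]
force: [-3.8, 3.7, 2.6]
grip_width: 0.0107
```

```bash
python3 st.py; python3 - <<'E'
from h import *
a=vision.grab_frame("scene");cv2.imwrite("pics/scene_t.png",a)
cv2.imwrite("pics/tip2.png",cv2.resize(a[225:265,260:305],None,fx=13,fy=13,interpolation=cv2.INTER_CUBIC))
E
```

```text
t 6.475 feeder xyz mm [ 54.4 121.4 154.3] r 57.8 cup deg 142.1 F [-3.8  3.7  2.6] M [0.62 0.96 0.1 ] w 0.0107 yaw 102.0 q [ 0.15  0.59 -0.52  1.84  0.38  0.82 -0.36]
```

View pics/tip2.png

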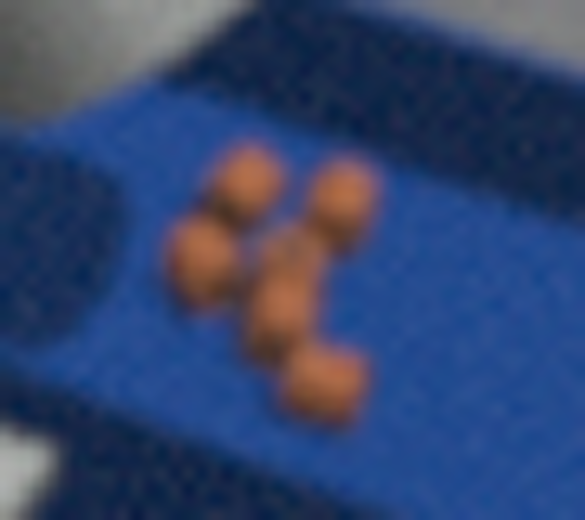

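Zoomed picture: six spacers are in the tray, at (248,185), (343,200), (200,265), (292,250), (282,312) and (325,385). Cranking back.

Call:
arm_command(
  gripper=[0.8, 0.8, 0.8, 0.8, 0.8],
  slide=[
    [0, -0.46, -1.0],
    [0, -1.2, -2.01],
    [0, -2.13, -2.85],
    [0, -3.22, -3.48],
    [0, -4.41, -3.87],
  ],
  turn=[
    [0, 0, 0],
    [0, 0, 0],
    [0, 0, 0],
    [0, 0, 0],
    [0, 0, 0],
  ],
)

```text
clock: 7.15
position: [0.5152, 0.056, 0.1758]
tool_rot: [3.136, 0.0, 1.78]
force: [7.4, 4.5, 10.7]
grip_width: 0.0109
```

```bash
sed -i 's/^O=.*;YAW/O=np.array([.5277,-.0653]);YAW/' h.py; python3 st.py
```

```text
t 7.15 feeder xyz mm [ 13.  121.2 194.8] r 61.2 cup deg 83.9 F [ 7.4  4.5 10.7] M [ 0.8  -1.71  0.15] w 0.0109 yaw 102.0 q [ 0.2   0.47 -0.56  1.92  0.33  0.84 -0.32]
```

Call:
arm_command(
  gripper=[0.8, 0.8, 0.8, 0.8, 0.8],
  slide=[
    [0, -1.25, -0.13],
    [0, -2.49, 0],
    [0, -3.69, 0.39],
    [0, -4.77, 1.0],
    [0, -5.71, 1.85],
  ],
  turn=[
    [0, 0, 0],
    [0, 0, 0],
    [0, 0, 0],
    [0, 0, 0],
    [0, 0, 0],
  ],
)

```text
clock: 7.78
position: [0.4579, 0.0433, 0.1555]
tool_rot: [3.14, 0.001, 1.779]
force: [10.2, -1.6, -1.1]
grip_width: 0.0113
```

```bash
python3 st.py
```

```text
t 7.775 feeder xyz mm [-45.7 120.7 174.5] r 60.3 cup deg 22.4 F [10.2 -1.6 -1.1] M [-0.11 -2.15  0.07] w 0.0113 yaw 102.0 q [ 0.22  0.42 -0.56  2.07  0.33  0.73 -0.34]
```

Call:
arm_command(
  gripper=[0.8, 0.8, 0.8, 0.8, 0.8],
  slide=[
    [0, -0.52, 0.66],
    [0, -0.93, 1.38],
    [0, -1.23, 2.12],
    [0, -1.27, 2.4],
    [0, -1.27, 2.45],
  ],
  turn=[
    [0, 0, 0],
    [0, 0, 0],
    [0, 0, 0],
    [0, 0, 0],
    [0, 0, 0],
  ],
)

```text
clock: 8.4
position: [0.447, 0.0416, 0.1318]
tool_rot: [3.138, 0.0, 1.78]
force: [1.5, -0.7, 36.0]
grip_width: 0.0104
```

```bash
python3 st.py
```

```text
t 8.4 feeder xyz mm [-56.7 121.3 150.8] r 58.9 cup deg -2.9 F [ 1.5 -0.7 36. ] M [-0.22 -0.42  0.08] w 0.0104 yaw 102.0 q [ 0.2   0.44 -0.54  2.12  0.37  0.66 -0.38]
```

Call:
arm_command(
  gripper=[0.8, 5, 5, 5, 5],
  slide=[
    [0, 0, -0.25],
    [0, 0, -0.25],
    [0, 0, -0.25],
    [0, 0, -0.25],
    [0, 0, -0.6],
  ],
  turn=[
    [0, 0, 0],
    [0, 0, 0],
    [0, 0, 0],
    [0, 0, 0],
    [0, 0, 0],
  ],
)

```text
clock: 9.02
position: [0.4452, 0.0412, 0.1366]
tool_rot: [-3.141, -0.0, 1.78]
force: [-0.3, 1.2, -0.0]
grip_width: 0.0502
```

```bash
python3 st.py
```

```text
t 9.025 feeder xyz mm [-58.6 121.3 155.6] r 62.1 cup deg 1.0 F [-0.3  1.2 -0. ] M [ 0.02 -0.02 -0.05] w 0.0502 yaw 102.0 q [ 0.21  0.44 -0.55  2.12  0.36  0.68 -0.37]
```

```bash
python3 - <<'E'
from h import *
print(F(.03,-.155,.24),rel(np.r_[F(.03,-.155,.25)],190))
E
```

```text
[ 0.58927074 -0.21067553  0.24      ] (array([-27.63,   8.85, -11.35]), array([ -0. ,  -0.1, -88. ]))
```

Call:
arm_command(
  gripper=[5, 6.5, 6.5, 6.5, 6.5],
  slide=[
    [0, 0, -5.5],
    [0, 0, -11.3],
    [-2, 1, -11.3],
    [-6, 2.5, -11.3],
    [-10, 4, -11.3],
  ],
  turn=[
    [0, 0, 0],
    [0, 0, -5],
    [0, 0, -15],
    [0, 0, -25],
    [0, 0, -35],
  ],
)

```text
clock: 9.65
position: [0.506, -0.0494, 0.2503]
tool_rot: [3.142, 0.001, 2.397]
force: [0.2, 0.9, 0.2]
grip_width: 0.0649
```

```bash
python3 st.py; python3 - <<'E'
from h import *
print(F(.03,-.155,.24),rel(np.r_[F(.03,-.155,.24)],190))
E
```

```text
t 9.65 feeder xyz mm [-18.   20.1 269.3] r 135.5 cup deg 64.0 F [0.2 0.9 0.2] M [ 0.06 -0.04  0.02] w 0.0649 yaw 137.3 q [ 0.52  0.38 -0.7   1.86  0.29  1.01  0.53]
[ 0.58927074 -0.21067553  0.24      ] (array([-17.05,  -6.21,   1.04]), array([ -0. ,   0. , -52.7]))
```

Call:
arm_command(
  gripper=[6.5, 6.5, 6.5, 6.5, 6.5],
  slide=[
    [-4, -1.5, 0],
    [-8, -3, 0.5],
    [-12, -4.5, 1],
    [-15, -5.5, 1],
    [-17, -6.2, 1],
  ],
  turn=[
    [0, 0, -10.5],
    [0, 0, -21],
    [0, 0, -31.5],
    [0, 0, -42],
    [0, 0, -52.5],
  ],
)

```text
clock: 10.28
position: [0.5876, -0.2112, 0.2395]
tool_rot: [3.141, -0.0, -2.971]
force: [-0.3, 0.5, -0.3]
grip_width: 0.0648
```

```bash
python3 st.py; python3 - <<'E'
from h import *
vision.grab_frame("wrist")
m=vision.camera_model("wrist");i=vision.grab_frame("wrist");cv2.imwrite("pics/w3.png",i)
h=cv2.cvtColor(i,cv2.COLOR_BGR2HSV)
print(blobs(i,(h[...,0]>10)&(h[...,0]<32)&(h[...,1]>90),(120,60,400,330),40)[:2])
print(proj("wrist",F(.03,-.155,.116),m),rel(F(.03,-.155,.24),190))
np.save("m3.npy",np.vstack([m["mtx"],np.array(m["T"])[:,:3][:3],np.array(m["T"])[:3,3]]))
E
```

```text
t 10.275 feeder xyz mm [  28.3 -155.1  258.5] r 126.7 cup deg 84.5 F [-0.3  0.5 -0.3] M [-0.    0.01  0.04] w 0.0648 yaw -170.2 q [ 0.78  0.63 -0.82  1.56  0.49  1.17  1.59]
[(np.int32(1487), array([266.5, 182. ]), [[233.60000610351562, 171.1999969482422], [276.0, 150.0], [298.6000061035156, 195.1999969482422], [256.20001220703125, 216.39999389648438]]), (np.int32(62), array([390. , 189.3]), [[381.29998779296875, 191.89999389648438], [395.5, 180.8000030517578], [400.20001220703125, 186.8000030517578], [386.0, 197.8000030517578]])]
[264.89557929 183.11388104] (array([-0.19,  0.09, -0.09]), array([ 0. , -0. , -0.4]))
```

View pics/w3.png

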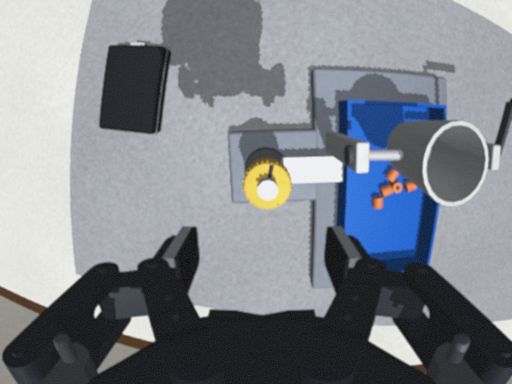

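Wrist picture: the nut's brass disc is centred at about (268,185), against a prediction of (265,183), with the black mark at (271,172). Spacers are visible in the tray, the crank is back, and the cup is empty and upright. A white strip lies between post and column, so I'll check its height.

```bash
python3 - <<'E'
from h import *
from pose import S,T
for s,t in((S(167,282),T(600,172)),(S(128,322),T(667,158))):
    print(tri([ray("scene",s),ray("top",t)]))
w=(268,185)
print("nut top wrist+top", tri([ray("wrist",w),ray("top",T(700,151))]), tri([ray("wrist",w),ray("scene",S(94,282))]))
p=plane("wrist",w,.116);print("on plane",p);c=p.copy();c[2]=.135;print(rel(c,190))
E
```

```text
(array([ 0.5882136 , -0.12147298,  0.04772442]), [np.float64(0.0026013203167985395), np.float64(0.002601320316798577)])
(array([ 0.59901436, -0.18469641,  0.05635407]), [np.float64(0.003977633296909572), np.float64(0.003977633296909417)])
nut top wrist+top (array([ 0.58660075, -0.20629878,  0.12276083]), [np.float64(0.0016624100816538987), np.float64(0.0016624100816540152)]) (array([ 0.59021926, -0.20629215,  0.11309644]), [np.float64(0.0008741096087685508), np.float64(0.000874109608768545)])
on plane [ 0.59000216 -0.20575341  0.116     ]
(array([-0.35,  0.56, 10.41]), array([ 0. , -0. , -0.4]))
```

```bash
python3 - <<'E'
from h import *
a=np.load("m3.npy");T=np.eye(4);T[:3,:3]=a[3:6];T[:3,3]=a[6];m={"mtx":a[:3],"T":T}
m2=vision.camera_model("wrist");print(np.round(np.array(m2["T"])-T,4).tolist())
print(plane("wrist",(268,185),.116,m),plane("wrist",(268,185),.116,m2))
i=cv2.imread("pics/w3.png");h=cv2.cvtColor(i,cv2.COLOR_BGR2HSV)
mk=((h[...,0]>10)&(h[...,0]<32)&(h[...,1]>90))[140:230,220:310]
print("cols",np.where(mk.sum(0)>3)[0][[0,-1]]+220,"rows",np.where(mk.sum(1)>3)[0][[0,-1]]+140)
s=bot.observe();print(s["position"],s["tool_rot"])
E
```

```text
[[0.0115, 0.002, 0.0004, -0.0007], [0.002, -0.0113, -0.0021, 0.0023], [0.0009, 0.0, 0.0, -0.0001], [0.0, 0.0, 0.0, 0.0]]
[ 0.59053041 -0.20752449  0.116     ] [ 0.59000216 -0.20575341  0.116     ]
cols [243 290] rows [158 208]
[ 0.58751107 -0.21190801  0.23908947] [ 3.14084041e+00 -6.16969750e-04 -2.97415797e+00]
```

Call:
arm_command(
  gripper=[6.5, 6.5, 6.5, 6.5, 6.5],
  slide=[
    [-0.3, 0.3, 4],
    [-0.3, 0.3, 8],
    [-0.3, 0.3, 12],
    [-0.3, 0.3, 14.5],
    [-0.3, 0.3, 16],
  ],
  turn=[
    [0, 0, 0],
    [0, 0, 0],
    [0, 0, 0],
    [0, 0, 0],
    [0, 0, 0],
  ],
)

```text
clock: 11.0
position: [0.5894, -0.2055, 0.0789]
tool_rot: [3.141, -0.001, -2.978]
force: [0.3, 0.1, 0.5]
grip_width: 0.0651
```

```bash
python3 st.py; python3 - <<'E'
from h import *
print(rel([.590,-.2083,.079],190))
E
```

```text
t 11.0 feeder xyz mm [  31.2 -150.    97.9] r 48.5 cup deg 211.6 F [0.3 0.1 0.5] M [-0.05  0.05 -0.01] w 0.0651 yaw -170.6 q [ 0.7   0.81 -0.72  1.69  0.65  0.9   1.46]
(array([-0.01, -0.29, -0.01]), array([ 0. , -0.1, -0.6]))
```

Call:
arm_command(
  gripper=[6.5, 4, 4, 4, 4],
  slide=[
    [0, -0.25, 0],
    [0, -0.25, 0],
    [0, -0.25, 0],
    [0, -0.25, 0],
    [0, -0.25, 0],
  ],
  turn=[
    [0, 0, 0],
    [0, 0, 0],
    [0, 0, 0],
    [0, 0, 0],
    [0, 0, 0],
  ],
  force=50,
)

```text
clock: 11.62
position: [0.5908, -0.208, 0.0813]
tool_rot: [-3.142, 0.001, -2.976]
force: [-4.2, 4.5, 9.3]
grip_width: 0.0437
```

```bash
python3 st.py; python3 - <<'E'
from h import *
m=vision.camera_model("wrist");i=vision.grab_frame("wrist");cv2.imwrite("pics/w4.png",i);s=bot.observe();print(s["position"],s["grip_width"])
cv2.imwrite("pics/w4c.png",cv2.resize(i[180:330,180:350],None,fx=3,fy=3))
E
```

```text
t 11.625 feeder xyz mm [  32.  -152.7  100.3] r 47.2 cup deg 208.9 F [-4.2  4.5  9.3] M [0.98 0.84 0.02] w 0.0437 yaw -170.5 q [ 0.71  0.81 -0.72  1.68  0.65  0.9   1.46]
[ 0.5907681  -0.20797682  0.08135194] 0.04390271489426506
```

View pics/w4c.png

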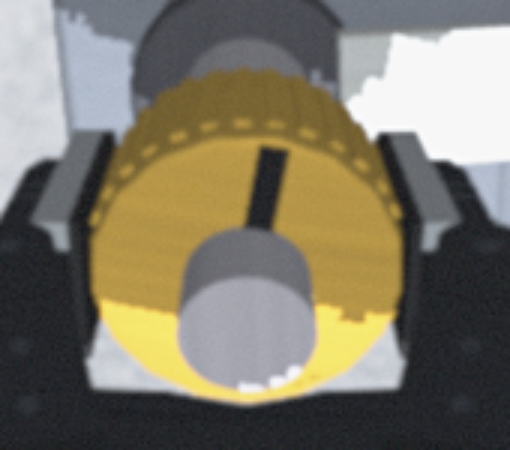

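Wrist crop: the nut is held squarely between the pads. The mark sits near tool +x, running from (247,230) to (273,150) in the crop. Now tightening, tool +z.

Call:
arm_command(
  gripper=[4, 4, 4, 4, 4],
  slide=[
    [0, 0, -0.18],
    [0, 0, -0.17],
    [0, 0, -0.16],
    [0, 0, -0.15],
    [0, 0, -0.14],
  ],
  turn=[
    [0, 0, 10],
    [0, 0, 20],
    [0, 0, 30],
    [0, 0, 40],
    [0, 0, 50],
  ],
)

```text
clock: 12.3
position: [0.5907, -0.2077, 0.0815]
tool_rot: [3.14, -0.0, 2.429]
force: [3.5, 5.3, -12.9]
grip_width: 0.0437
```

```bash
python3 st.py
```

```text
t 12.3 feeder xyz mm [  32.  -152.3  100.5] r 47.1 cup deg 208.8 F [  3.5   5.3 -12.9] M [ 0.9  -0.68  0.07] w 0.0437 yaw 139.2 q [ 0.58  0.75 -0.51  1.69  0.47  0.83  0.72]
```

Call:
arm_command(
  gripper=[4, 4, 4, 4, 4],
  slide=[
    [0, 0, 0.16],
    [0, 0, 0.17],
    [0, 0, 0.18],
    [0, 0, 0.19],
    [0, 0, 0.2],
  ],
  turn=[
    [0, 0, 10],
    [0, 0, 20],
    [0, 0, 30],
    [0, 0, 40],
    [0, 0, 50],
  ],
)

```text
clock: 12.92
position: [0.591, -0.2075, 0.0804]
tool_rot: [3.14, -0.001, 1.556]
force: [-0.6, 6.0, 2.6]
grip_width: 0.0442
```

```bash
python3 st.py
```

```text
t 12.925 feeder xyz mm [  32.3 -152.3   99.4] r 48.1 cup deg 209.3 F [-0.6  6.   2.6] M [1.1  0.4  0.05] w 0.0442 yaw 89.2 q [ 0.44  0.72 -0.3   1.7   0.28  0.76 -0.  ]
```

Call:
arm_command(
  gripper=[4, 4, 4, 4, 4],
  slide=[
    [0, 0, 0.01],
    [0, 0, 0.01],
    [0, 0, 0.02],
    [0, 0, 0.03],
    [0, 0, 0.03],
  ],
  turn=[
    [0, 0, 5],
    [0, 0, 10],
    [0, 0, 15],
    [0, 0, 20],
    [0, 0, 25],
  ],
)

```text
clock: 13.55
position: [0.5911, -0.2075, 0.0802]
tool_rot: [3.14, -0.002, 1.123]
force: [-0.2, 4.8, 3.0]
grip_width: 0.0439
```

```bash
python3 st.py
```

```text
t 13.55 feeder xyz mm [  32.5 -152.3   99.2] r 48.4 cup deg 209.4 F [-0.2  4.8  3. ] M [1.1  0.21 0.02] w 0.0439 yaw 64.3 q [ 0.37  0.71 -0.18  1.7   0.17  0.74 -0.35]
```

Call:
arm_command(
  gripper=[4, 4, 4, 4, 4],
  slide=[
    [0, 0, 0.01],
    [0, 0, 0.01],
    [0, 0, 0.02],
    [0, 0, 0.03],
    [0, 0, 0.03],
  ],
  turn=[
    [0, 0, 5],
    [0, 0, 10],
    [0, 0, 15],
    [0, 0, 20],
    [0, 0, 25],
  ],
)

```text
clock: 14.18
position: [0.5913, -0.2076, 0.0799]
tool_rot: [3.141, -0.002, 0.687]
force: [0.6, 3.9, 2.6]
grip_width: 0.0435
```

```bash
python3 st.py
```

```text
t 14.175 feeder xyz mm [  32.6 -152.4   98.9] r 48.7 cup deg 209.5 F [0.6 3.9 2.6] M [0.97 0.04 0.08] w 0.0435 yaw 39.3 q [ 0.29  0.71 -0.07  1.71  0.06  0.73 -0.69]
```

Call:
arm_command(
  gripper=[4, 4, 4, 4, 4],
  slide=[
    [0, 0, 0.01],
    [0, 0, 0.01],
    [0, 0, 0.01],
    [0, 0, 0.02],
    [0, 0, 0.02],
  ],
  turn=[
    [0, 0, 4],
    [0, 0, 8],
    [0, 0, 12],
    [0, 0, 16],
    [0, 0, 20],
  ],
)

```text
clock: 14.8
position: [0.5913, -0.2077, 0.0797]
tool_rot: [-3.141, -0.002, 0.339]
force: [0.5, 2.9, 3.4]
grip_width: 0.0438
```

```bash
python3 st.py
```

```text
t 14.8 feeder xyz mm [  32.6 -152.5   98.7] r 48.8 cup deg 209.6 F [0.5 2.9 3.4] M [0.7  0.04 1.68] w 0.0438 yaw 19.4 q [ 0.23  0.71  0.02  1.71 -0.03  0.72 -0.97]
```

The moment jumped to 1.68 N m, so the nut has bottomed out. I'll measure the mark's world angle to see whether the fingers slipped.

```bash
cat > mark.py <<'E'
from h import *
import sys
def mark(i,m,C,z):
    h=cv2.cvtColor(i,cv2.COLOR_BGR2HSV)
    pts=[]
    for v in range(200,320):
        for u in range(200,330):
            if i[v,u].max()<70:
                p=plane("wrist",(u,v),z,m);d=p[:2]-C
                if .010<np.hypot(*d)<.020: pts.append(np.r_[d,u,v])
    pts=np.array(pts)
    return pts
def show(name,i,m,C,z,yaw):
    p=mark(i,m,C,z);a=np.degrees(np.arctan2(p[:,1],p[:,0]))
    ra=(a-yaw+180)%360-180   # relative to tool x
    k=np.abs(np.abs(ra)-90)>25   # leave out the pads
    if k.sum(): 
        q=p[k];print(name,"n",k.sum(),"rel tool x",np.median(ra[k]),"world",np.median(ra[k])+yaw,"spread",np.ptp(ra[k]),"px",q[:,2:].mean(0),"r",np.hypot(q[:,0],q[:,1]).min(),np.hypot(q[:,0],q[:,1]).max())
if __name__=="__main__":
    s=bot.observe();m=vision.camera_model("wrist");i=vision.grab_frame("wrist");n=sys.argv[1];cv2.imwrite(f"pics/{n}.png",i)
    C=s["position"][:2];z=float(sys.argv[2]);yaw=np.degrees(s["tool_rot"][2])
    show(n,i,m,C,z,yaw);print(s["position"],"yaw",yaw,"Mz",s["moment"][2])
    # first grasp picture, mapped with the same tool-relative geometry
    if len(sys.argv)>3:
        show("w4 (current geometry)",cv2.imread("pics/w4.png"),m,C,z,yaw)
    cv2.imwrite(f"pics/{n}c.png",cv2.resize(i[180:330,180:350],None,fx=3,fy=3))
E
python3 mark.py w5 .115 x
```

```text
w5 n 160 rel tool x -9.416760959212922 world 10.007211783385866 spread 14.17201406160865 px [266.1     241.61875] r 0.010072117421450415 0.01996317344750138
[ 0.59132944 -0.20765125  0.07968559] yaw 19.42397274259879 Mz 1.6840714218436819
w4 (current geometry) n 180 rel tool x -12.969928440871541 world 6.454044301727247 spread 16.624230697242126 px [268.36111111 242.09444444] r 0.010002947163195237 0.01996317344750138
```

View pics/w5c.png

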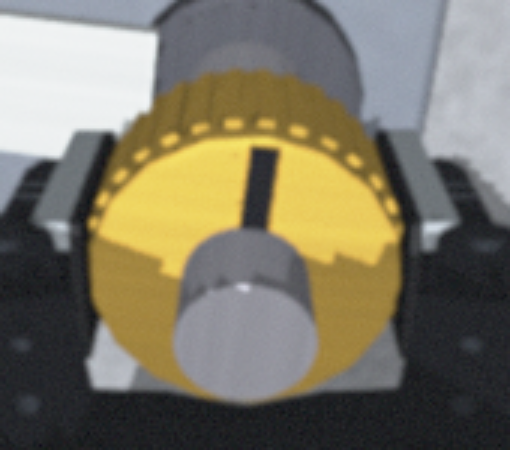

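Wrist crop: nut still held. The mark moved about 3.5° relative to the fingers against the stop, so the nut turned about 166.5° (2.91 rad, inside the stated 1.8–3.0). At bottom the mark's world angle is 10°, so the target after back-off is 100°.

Call:
arm_command(
  gripper=[4, 4, 4, 4, 4],
  slide=[
    [0, 0, -0.01],
    [0, 0, -0.02],
    [0, 0, -0.03],
    [0, 0, -0.04],
    [0, 0, -0.05],
  ],
  turn=[
    [0, 0, -10],
    [0, 0, -20],
    [0, 0, -30],
    [0, 0, -40],
    [0, 0, -50],
  ],
)

```text
clock: 15.48
position: [0.5911, -0.2076, 0.0801]
tool_rot: [3.14, -0.002, 1.22]
force: [-1.3, 6.4, 6.5]
grip_width: 0.0434
```

Call:
arm_command(
  gripper=[4, 4, 4, 4, 4],
  slide=[
    [0, 0, -0.01],
    [0, 0, -0.02],
    [0, 0, -0.03],
    [0, 0, -0.05],
    [0, 0, -0.05],
  ],
  turn=[
    [0, 0, -10],
    [0, 0, -20],
    [0, 0, -30],
    [0, 0, -40],
    [0, 0, -40],
  ],
)

```text
clock: 16.1
position: [0.5909, -0.2076, 0.0805]
tool_rot: [3.14, -0.001, 1.915]
force: [-1.7, 6.7, 6.1]
grip_width: 0.0438
```

```bash
python3 st.py;python3 mark.py w6 .116 x
```

```text
t 16.1 feeder xyz mm [  32.2 -152.3   99.5] r 47.9 cup deg 209.4 F [-1.7  6.7  6.1] M [1.4  0.52 0.03] w 0.0438 yaw 109.7 q [ 0.5   0.73 -0.39  1.69  0.37  0.79  0.29]
w6 n 176 rel tool x -12.312103754854377 world 97.40070058470764 spread 17.785272574889063 px [268.25568182 240.59090909] r 0.010017702207749508 0.01962845188120251
[ 0.59085953 -0.20760288  0.08054747] yaw 109.71280433956201 Mz 0.03402040422362831
w4 (current geometry) n 174 rel tool x -12.76760658490241 world 96.9451977546596 spread 17.163024806114777 px [268.71264368 240.36781609] r 0.010017702207749508 0.01962845188120251
```

Call:
arm_command(
  gripper=[4, 4, 4, 4],
  slide=[
    [0, 0, 0],
    [0, 0, 0],
    [0, 0, 0],
    [0, 0, 0],
  ],
  turn=[
    [0, 0, -1.5],
    [0, 0, -2.8],
    [0, 0, -2.8],
    [0, 0, -2.8],
  ],
)

```text
clock: 16.65
position: [0.5909, -0.2076, 0.0806]
tool_rot: [3.14, -0.0, 1.961]
force: [-2.2, 6.9, 6.4]
grip_width: 0.044
```

```bash
python3 st.py;python3 mark.py w7 .116; python3 - <<'E'
from h import *
a=vision.grab_frame("scene");b=vision.grab_frame("top")
c=lambda i,x,y,w,h,s:cv2.resize(i[y:y+h,x:x+w],None,fx=s,fy=s,interpolation=cv2.INTER_CUBIC)
cv2.imwrite("pics/end.png",np.hstack([cv2.resize(a,(480,360)),c(a,225,150,120,135,360/135)]))
E
```

```text
t 16.65 feeder xyz mm [  32.2 -152.3   99.6] r 47.9 cup deg 209.3 F [-2.2  6.9  6.4] M [1.23 0.55 0.06] w 0.044 yaw 112.4 q [ 0.51  0.73 -0.4   1.69  0.38  0.79  0.32]
w7 n 174 rel tool x -12.124926816833195 world 100.23916811147201 spread 16.805202408207094 px [268.24712644 240.66666667] r 0.010036155308954927 0.019513922243750353
[ 0.59087678 -0.20759405  0.0806077 ] yaw 112.3640949283052 Mz 0.059251664703346335
```

View pics/end.png

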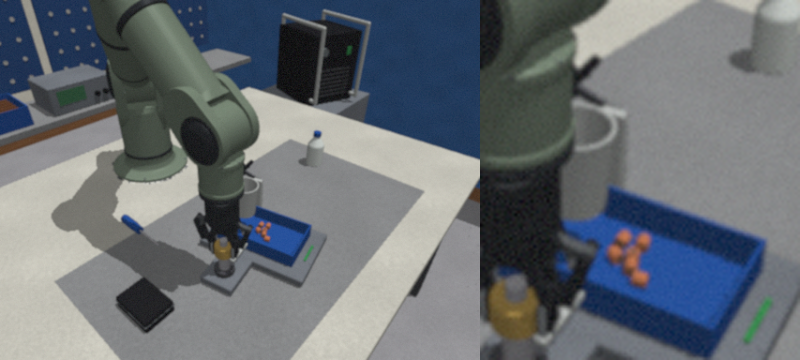

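End picture: six spacers in the tray around (630,255), the cup upright, the nut held, and the bottle and case in place. One last numeric comparison of the crank grip and the bystanders against the first frame before handing in.

```bash
python3 - <<'E'
from h import *
a=vision.grab_frame("scene");o=cv2.imread("pics/scene0.png")
for n,(x0,y0,x1,y1) in dict(grip=(258,168,280,190),bottle=(322,135,352,182),case=(120,290,190,355),mouth_edge=(262,190,282,215)).items():
    p=o[y0:y1,x0:x1];r=cv2.matchTemplate(a[y0-6:y1+6,x0-6:x1+6],p,cv2.TM_CCOEFF_NORMED);_,v,_,l=cv2.minMaxLoc(r);print(n,round(v,3),np.array(l)-6)
E
```

```text
grip 0.782 [0 0]
bottle 0.997 [0 0]
case 0.925 [0 0]
mouth_edge 0.975 [0 0]
```

```bash
python3 -c "
from workcell import job_done;print(job_done())"
```

```text
the job is handed in; nothing more can be done
None
```

The job is done and handed in at about 17 s of the allowed 64 s. No verdict was reported.

**Feeder:** I turned the crank to about 2.48 rad and counted all six spacers in the tray. Cranking back, I pressed the cup against its upright stop with 36 N before letting go. In the last picture the cup mouth and crank grip line up with the first frame with no shift. The grip match was weaker (0.78), probably because the arm partly hides it.

**Nut:** I tightened it by about 166° (2.9 rad) until the moment jumped to 1.68 N m, which means it had bottomed out. The first back-off turned the nut only 87.4°, because about 3° was elastic twist between fingers and nut. I added 2.8°, and the mark then read 90.2° from the bottomed position. The fingers still hold the nut (50 N setting, 44 mm opening).

**Bystanders:** The bottle and the case show no shift. I did not measure the screwdriver separately; in the last view its blue handle is in its usual place.

**Disagreements:** The first position estimates were off by 2–3 mm. I corrected them from the wrist camera before the grip and nut grasps. The nut-top height came out at 112–123 mm depending on the pair of views, against about 117 mm from the text. The grasp did not need it more exactly.

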